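# Fold the splash guard and put it in its caddy

### The job

Cooking is done: take the three-panel splash guard away from around the milk pan and set it down, still open, on a clear stretch of the counter and let go. Fold its close-hinged inner wing fully in first, then the other wing fully over it, and let go so that the folded pack stands by itself. Then take the pack again across all three panels and stand it down upright in the wooden caddy, leaving the pan, mug, jar and bottle where they are.

Things in the scene. Friction and masses are not known exactly. Their poses are not given: they have to be found in the camera images.
- guard: Centre panel of the loose metal splash guard: three upright panels 85 mm high, 10 mm thick; centre 0.32 kg, wings 0.09 kg each, give or take 40 %. 180 mm long along its y; origin under its centre, z up, faces at x = -5 and +5 mm. The wings fold on to its -x face; at first they and it form a U round the pan, open to -x. Can be gripped by its top edge, and slides or turns on the counter when pushed by over 1 to 2 N.
- inner_wing (a joint): Inner wing, rad: 0 = folded along the centre panel (2 mm gap, a stop is felt), 1.57 = square to it, 2.0 = open stop. Upright hinge axis at x = -6, y = +94 mm of the guard, close to it. Plate 10 mm thick, 6 to 174 mm from the axis, its middle plane 6 mm outside the axis (away from the U's inside). Hinge stiff by 0.02 N m: stays where left.
- outer_wing (a joint): Outer wing, rad: 0 = folded over the inner wing (a stop is felt), 1.57 = square, 2.0 = open stop. Hinge axis at x = -12, y = -94 mm of the guard, held off by leaves 16 mm long to make room for the inner wing; shut first, it blocks the inner wing. Plate 10 mm thick, 6 to 174 mm from the axis, middle plane 12 mm outside it. Hinge stiff by 0.02 N m.
- inner_tip (a point): Top of the inner wing's free end, 174 mm from its hinge axis, mid thickness, 85 mm above the guard's underside.
- outer_tip (a point): Top of the outer wing's free end, likewise.
- pack_mid (a point): Point of the guard at x = -12 mm, y = 0 of the centre panel, level with its underside: the middle of the pack when folded. Axes as the guard's. The folded pack reaches from guard x = -29 to +5 mm (34 mm thick), y = -98 to +98 mm, and is 85 mm high: narrow, so it tips over if it is pushed high up; push low, near the counter.
- hotplate: White round electric hot plate, fixed, 150 mm across, 40 mm high, with a black knob on its -x side. Origin at the centre of its underside. At the start the guard's centre panel stands about 115 mm from it and the wings reach past it on both sides.
- pan: Aluminium milk pan standing on the hot plate, 110 mm across, 65 mm high (rim 105 mm above the counter), origin at the centre of its underside, with a black handle along its +y, away from the centre panel, ending 157 mm out. Leave it.
- caddy_in (a point): Centre of the inner floor of the wooden caddy, a fixed open tray: inside 225 mm along its own x by 66 mm along its y, inner floor 6 mm above the counter, walls 6 mm thick, rim 40 mm above the counter. Axes as the caddy's.
- mug: White mug, 76 mm across, 85 mm high, origin under its centre, with the others at the far side. Leave it.
- jar: Amber glass jar with a steel lid, 72 mm across, 100 mm high, origin under its centre. Leave it.
- bottle: Green glass bottle, 66 mm across, 220 mm high, origin under its centre. Leave it.
Things that resemble listed ones, but are neither listed nor needed, are in the scene too. What is shaped like the guard but yellow is not meant.

How it is judged:
By the outcome, as a careful person would: the job done as asked, in the order asked, and still so for the second after the job is handed in, with the robot touching nothing.
It also fails if it takes over 72 s, if anything falls off the work surface, if the arm or the gripper's body presses on something with over 40 N, if the wrist force passes 120 N, or if a joint passes its speed limit or range.

### The arm

A 6-joint arm with a two-finger parallel gripper is mounted at the origin on the work surface. World frame = base frame: x ahead of the robot, y to its left, z up, the work surface at z = 0. Lengths are in m, angles in rad, forces in N, time in s.
With the tool pointing down it reaches from about 0.3 to 0.775 m from the base axis. Payload 14.6 kg.
Tool frame: the origin (TCP) lies on the centre line of the jaws, within the pads' length; the fingertips stand manip.tip_extent ahead of it and the grasp point (between the pads) lies 6 mm ahead of it (manip.tip_extent is the distance from the TCP to the fingertips, in m); z points along the fingers, y is the line along which they close (so a half turn about z gives the same grasp; the last joint's range is limited). The gripper opens to 94 mm and grips with 3 to 60 N. Pads are 16 mm wide; open, the fingers measure 119 mm over their backs; the gripper's body (75 mm by 177 mm) begins 78 mm behind the grasp point.
Start: joints at [1.163, 0.3, 1.521, -0, 1.321, -0.067], TCP at [0.184, 0.518, 0.199] pointing down, gripper open.
Joint ranges: [-3.03, 3.03], [-0.79, 2.21], [0.23, 2.52], [-1.04, 4.18], [0, 3.07], [-2.55, 2.55]. Speed limits (rad/s): [2.22, 2.22, 2.57, 3.14, 3.14, 3.14].

### API

Orientations are given as [roll, pitch, yaw] about the fixed x, y, z axes, in that order (R = Rz(yaw) Ry(pitch) Rx(roll)).
In Python, from plant import manip, viewer gives the robot as it stands.
- The arm moves only by the shell command python3 -m creep 'ROWS' [OPENING]. ROWS is JSON, a list that holds one entry, the list of rows, each a list of 4 numbers: the shift along the tool's x, y, z in m, then the turn about the tool's z in rad. In form: [[[x, y, z, yaw], ...]]. A call has 1 to 8 rows; each row shifts and turns the commanded pose from where the row before left it, along the tool's axes as they then stand; what a row does not reach is not made up. A row lasts 1/10 s, in which the tool goes at most 50 mm and 8.59 degrees, less where a joint would pass 70% of its speed; a pose out of reach is approached as far as the arm can. A call with a gripper value outside its range is refused whole. OPENING is the opening, from 0 (shut) to 1 (fully open), set as the call begins (- or left out, the last holds). The fingers move at their own pace and stop on an object; the grip force is fixed at half the most. Time passes only in rows, so rows that do not move let the fingers close. It gives the time, the measured TCP pose, the force, the opening and the grip force at its end, in the units of the state.
- manip.read_state(): the state, without advancing time (a new reading comes with each control period).
- viewer.snapshot(name): name is "scene" or "side" or "wrist"; returns a dict with "image" (400x640x3 uint8, red, green, blue), "z_map" (400x640 float32, m along the optical axis (not along the pixel's ray), 0 where there is no reading), "camera_matrix" (3x3 intrinsics, pixels), "xyz" and "orientation" of the camera in the world; the wrist camera has in their place "mount" (4x4, takes a point from camera to tool coordinates, whose origin is the TCP and whose axes are the flange's). Camera axes: x right, y up, looking along -z (the intrinsics and any distortion apply to the point x, -y, -z); pixel columns grow to the right and rows downward; lengths in m; the calibration is good to about 2 mm. A picture is of the moment at which its call begins: read the wrist's pose just before it.
- manip.finish_job(): hands the job in; it is judged then, once.
The state is a dict: "time": time; "q": joint angles; "qvel": joint speeds; "effort": joint torques, N m; "tcp_pos": TCP position; "ee_rot": TCP orientation; "ft_force": force on the tool from outside, world axes, zero at the start; "torque": the same for the moment, N m; "gripper_width": finger opening in m; "grip_force": force on a finger pad.
Only numpy, scipy, OpenCV 4.12 (cv2) and the standard library are available. Lean on these libraries where they do the work, as an engineer would, in place of code of your own. Each camera call takes 0.05 s, during which the arm holds its last target. There are 200 camera calls.

## Working session

There is one attempt and no reset: what is moved stays moved. The work goes in short steps, Python scripts to look and compute and a shell command to move; the robot and the scene stay as the last step left them, time stands still between calls to the robot, and variables do not carry over. Pictures are saved under pics/ and viewed, at most 10 in all, crops included, and the job is handed in when it is done.

```bash
ls; mkdir -p pics; cat > h.py <<'E'
import numpy as np, cv2
from scipy.spatial.transform import Rotation as R
from plant import manip, viewer
def cam(name):
    st=manip.read_state(); s=viewer.snapshot(name); K=np.array(s["camera_matrix"])
    if name=="wrist":
        T=np.eye(4); T[:3,:3]=rot(st["ee_rot"]); T[:3,3]=st["tcp_pos"]; M=T@np.array(s["mount"])
    else:
        M=np.eye(4); M[:3,:3]=rot(s["orientation"]); M[:3,3]=s["xyz"]
    return s["image"],s["z_map"],K,M
def rot(o):
    o=np.array(o)
    return o if o.shape==(3,3) else R.from_euler('xyz',o).as_matrix()
def cloud(z,K,M):
    v,u=np.mgrid[:z.shape[0],:z.shape[1]]
    p=np.stack([(u-K[0,2])/K[0,0]*z,-(v-K[1,2])/K[1,1]*z,-z],-1)
    w=p@M[:3,:3].T+M[:3,3]; w[z==0]=np.nan
    return w
def save(n,im): cv2.imwrite('pics/'+n,cv2.cvtColor(im,cv2.COLOR_RGB2BGR))
E
python3 - <<'E'
from h import *
for n in("scene","side"):
    im,z,K,M=cam(n); save(n+'0.png',im); print(n,K.tolist(),M.round(3).tolist(),(z>0).mean())
    np.savez('/tmp/'+n,im=im,z=z,K=K,M=M)
print(manip.read_state(),manip.tip_extent)
E
```

```text
pics
scene [[437.2630120850234, 0.0, 314.0537384474951], [0.0, 437.2630120850234, 200.51638777210496], [0.0, 0.0, 1.0]] [[-0.827, -0.406, 0.388, 0.982], [0.562, -0.59, 0.579, 0.793], [-0.006, 0.697, 0.717, 0.921], [0.0, 0.0, 0.0, 1.0]] 0.99612109375
side [[380.87172854939007, 0.0, 320.002755465914], [0.0, 380.87172854939007, 197.55961548509083], [0.0, 0.0, 1.0]] [[0.91, 0.21, -0.357, 0.111], [-0.414, 0.459, -0.786, -0.769], [-0.001, 0.863, 0.505, 0.649], [0.0, 0.0, 0.0, 1.0]] 0.99585546875
{'time': 0.1, 'q': array([ 1.16338576e+00,  3.00388924e-01,  1.52152521e+00,  4.45742535e-06,
        1.32067879e+00, -6.65887205e-02]), 'qvel': array([-0.00051753, -0.0012275 , -0.00199658, -0.00051027, -0.00063159,
       -0.00160848]), 'effort': array([ 1.82260206e-03, -5.32642508e+01, -3.53282726e+01,  7.08828284e-02,
        2.35389947e-02, -8.43940393e-05]), 'tcp_pos': array([0.1837448 , 0.51814561, 0.19835504]), 'ee_rot': array([-3.14059489e+00, -7.08654167e-05,  2.80076967e+00]), 'ft_force': array([-1.06995688,  1.08676096, -0.53828497]), 'torque': array([-0.01963627, -0.03401994, -0.03030706]), 'grip_force': 0.0, 'gripper_width': 0.09396424234830637} 0.025
```

View pics/scene0.png

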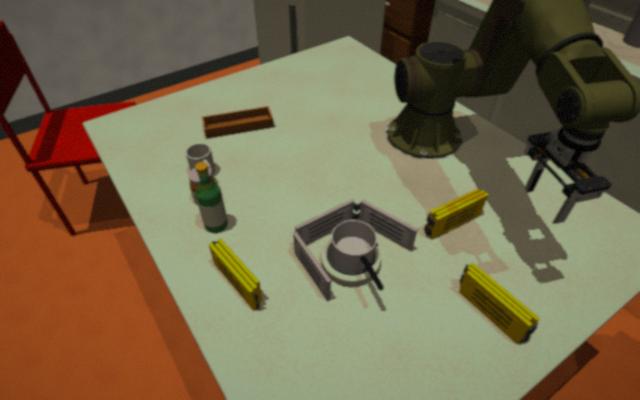

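View pics/side0.png

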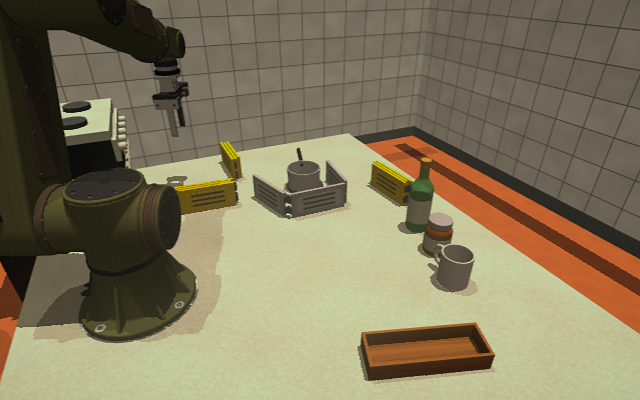

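The scene view shows the grey open three-panel guard around the pan at scene px (355,245). The look-alikes are yellow packs at (237,275), (457,213) and (498,302); by the description I choose the grey one. The caddy is at (237,122). The side view shows the same: guard (300,195), caddy (427,350), bottle (420,200), jar (438,235), mug (455,268).

```bash
python3 - <<'E'
from h import *
big=np.full((600,600,3),255,np.uint8)
for n in("scene","side"):
    d=np.load('/tmp/'+n+'.npz'); w=cloud(d['z'],d['K'],d['M']); im=d['im']
    hsv=cv2.cvtColor(im,cv2.COLOR_RGB2HSV)
    x,y,z=w[...,0],w[...,1],w[...,2]
    tab=(abs(z)<.01)&(x>0.2)&(x<.7)&(abs(y)<.4); print(n,'table z',np.median(z[tab]))
    ok=np.isfinite(z)&(z>0.012)&(z<.25)&(x>.1)&(x<.95)&(abs(y)<.6)
    for vv,uu in zip(*np.nonzero(ok)):
        a=int(600-(x[vv,uu]-.1)/.85*600); b=int(300-y[vv,uu]*500)
        if 0<=a<600 and 0<=b<600: big[a,b]=im[vv,uu]
    # caddy: brown
    c=ok&(z<.05)&(hsv[...,0]<18)&(hsv[...,1]>110)
    k,l,s,ce=cv2.connectedComponentsWithStats(c.astype(np.uint8))
    for i in range(1,k):
        if s[i,4]>60:
            q=w[l==i]; 
            r=cv2.minAreaRect(q[:,:2].astype(np.float32)); print('brown',s[i],r,np.percentile(q[:,2],[5,95]).round(3))
cv2.imwrite('pics/top.png',big[...,::-1])
# crop
d=np.load('/tmp/scene.npz'); c=d['im'][180:310,270:440]; cv2.imwrite('pics/crop.png',cv2.resize(c[...,::-1],None,fx=4,fy=4,interpolation=cv2.INTER_CUBIC))
E
```

```text
scene table z 0.0004871427448152055
brown [ 203  107   70   29 1010] ((0.4987044930458069, -0.40170449018478394), (0.08817267417907715, 0.23415854573249817), 72.44564819335938) [0.014 0.041]
side table z -0.0014500235659907768
brown [ 362  323  133   54 3091] ((0.4991064667701721, -0.4071394205093384), (0.08078502118587494, 0.23707933723926544), 71.31018829345703) [0.014 0.039]
```

View pics/crop.png

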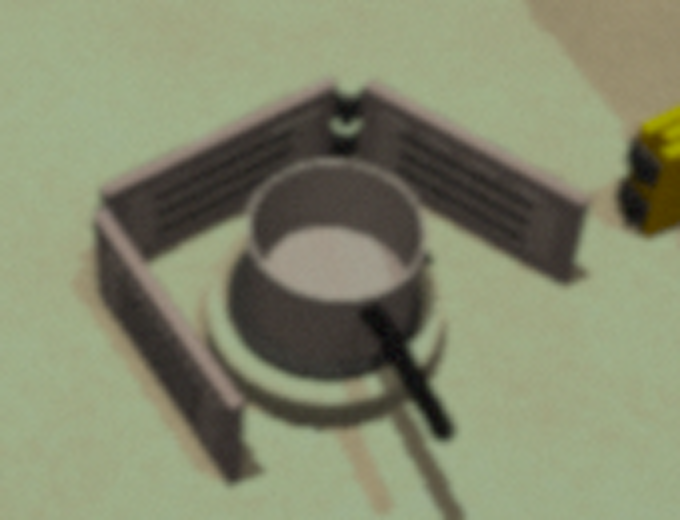

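View pics/top.png

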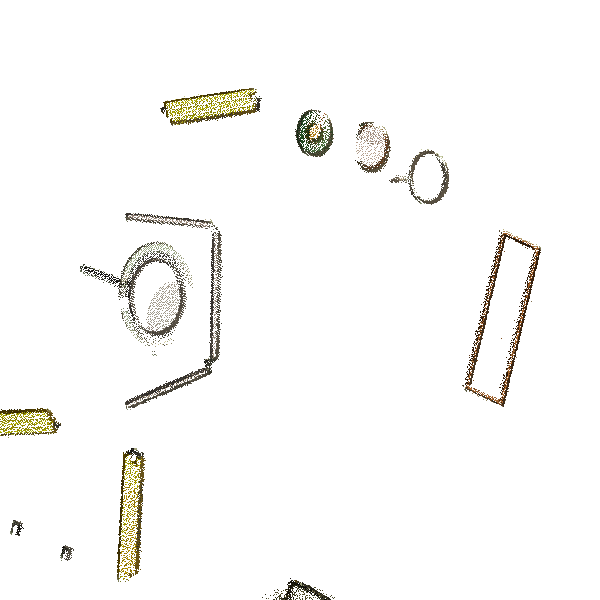

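The crop confirms it: a grey U round the pan, with the long-leaf (outer) hinge at crop (345,110), on the robot's side, and the close inner hinge at crop (105,195), on the far side. So guard y points roughly along world +x.

```bash
cat >> h.py <<'E'
def meas(names=("scene","side"),box=(.25,.75,-.3,.35),zr=(.076,.094)):
    P=[]
    for n in names:
        im,z,K,M=cam(n); w=cloud(z,K,M); s=cv2.cvtColor(im,cv2.COLOR_RGB2HSV)[...,1]
        X=w[...,0];Y=w[...,1];Z=w[...,2]
        m=(Z>zr[0])&(Z<zr[1])&(X>box[0])&(X<box[1])&(Y>box[2])&(Y<box[3])&(s<110)
        P.append(w[m])
    return P
def segs(p,n=3):
    # greedy line extraction in plan view
    g=np.random.default_rng(0); q=p[:,:2].copy(); out=[]
    for _ in range(n):
        if len(q)<25: break
        best=None
        for _ in range(400):
            a,b=q[g.choice(len(q),2,replace=False)]
            L=np.linalg.norm(b-a)
            if L<.05: continue
            d=(b-a)/L; e=abs((q-a)@[-d[1],d[0]]); t=(q-a)@d
            k=(e<.007)&(t>-.2)&(t<.2)
            if best is None or k.sum()>best.sum(): best=k
        i=q[best]; vx,vy,x0,y0=cv2.fitLine(i.astype(np.float32),cv2.DIST_HUBER,0,.01,.01).ravel()
        t=(i-[x0,y0])@[vx,vy]; lo,hi=np.percentile(t,[1,99])
        A=np.array([x0+lo*vx,y0+lo*vy]);B=np.array([x0+hi*vx,y0+hi*vy])
        out.append((A,B)); print('seg',A.round(4),B.round(4),'len',round(hi-lo,4),'deg',round(np.degrees(np.arctan2(vy,vx))%180,1),'n',len(i))
        q=q[~best]
    return out
E
python3 - <<'E'
from h import *
import h
for n in("scene","side"):
    d=np.load('/tmp/'+n+'.npz'); h.cam=lambda _:(d['im'],d['z'],d['K'],d['M'])
    p=meas((n,),(.35,.68,.1,.36))[0]; print(n,len(p)); segs(p)
E
```

```text
scene 1332
seg [0.3773 0.3479] [0.4256 0.1898] len 0.1654 deg 107.0 n 314
seg [0.6324 0.182 ] [0.6437 0.3465] len 0.1649 deg 86.1 n 310
seg [0.4444 0.1761] [0.6193 0.1718] len 0.175 deg 178.6 n 314
side 713
seg [0.4433 0.1668] [0.6202 0.1622] len 0.1769 deg 178.5 n 186
seg [0.375  0.3405] [0.4227 0.1815] len 0.166 deg 106.7 n 132
seg [0.4778 0.2549] [0.6365 0.1792] len 0.1758 deg 154.5 n 111
```

```bash
cat >> h.py <<'E'
def go(x,y,z,yawdeg=None):
    s=manip.read_state(); Rm=rot(s["ee_rot"]); yaw=np.degrees(s["ee_rot"][2])
    yw=yaw if yawdeg is None else yawdeg
    dy=(yw-yaw+180)%360-180
    R2=R.from_euler('xyz',[np.pi,0,np.radians(yw)]).as_matrix()
    d=np.array([x,y,z])-s["tcp_pos"]
    print('t',round(s['time'],2),'tcp',s['tcp_pos'].round(4),'yaw',round(yaw,1),'| turn',round(-np.radians(dy),4),'then tool shift',(R2.T@d).round(4),'dist',np.linalg.norm(d).round(3))
E
python3 -c "
from h import *
go(.532,.169,.2,178.6)"
python3 -m creep '[[[0,0,0,-0.105],[0,0,0,-0.105],[0,0,0,-0.106]]]' 0.4
```

```text
t 0.1 tcp [0.1837 0.5181 0.1984] yaw 160.5 | turn -0.3164 then tool shift [-0.3567 -0.3405 -0.0016] dist 0.493
time: 0.4
tcp_pos: [0.1838, 0.5182, 0.1985]
ee_rot: [-3.141, -0.0, 3.121]
ft_force: [0.2, 0.2, 0.2]
gripper_width: 0.0736
grip_force: 0.0
```

```bash
python3 -m creep '[[[-0.03,-0.028,0,0],[-0.03,-0.028,0,0],[-0.03,-0.028,0,0],[-0.03,-0.028,0,0],[-0.03,-0.028,0,0],[-0.03,-0.028,0,0],[-0.03,-0.028,0,0],[-0.03,-0.028,0,0]]]' && python3 -m creep '[[[-0.03,-0.028,0,0],[-0.03,-0.028,0,0],[-0.03,-0.028,0,0],[-0.027,-0.028,0,0],[0,0,0,0]]]'
python3 - <<'E'
from h import *
p=meas(("wrist",),(.35,.68,.1,.36),(.08,.094))[0]; print(len(p)); segs(p)
go(.532,.169,.07,178.6)
E
```

```text
time: 1.2
tcp_pos: [0.4191, 0.287, 0.1987]
ee_rot: [-3.141, -0.0, 3.117]
ft_force: [-0.5, 1.3, 0.6]
gripper_width: 0.0376
grip_force: 0.0
time: 1.7
tcp_pos: [0.5343, 0.1705, 0.1981]
ee_rot: [-3.141, -0.001, 3.113]
ft_force: [-0.2, -0.8, 0.7]
gripper_width: 0.0376
grip_force: 0.0
5038
seg [0.3774 0.3437] [0.4251 0.1874] len 0.1634 deg 107.0 n 2049
seg [0.4438 0.1713] [0.6188 0.1671] len 0.175 deg 178.6 n 1509
seg [0.5576 0.3383] [0.6387 0.1824] len 0.1757 deg 117.5 n 653
t 1.75 tcp [0.5331 0.1721 0.1981] yaw 178.4 | turn -0.0032 then tool shift [ 0.001  -0.0031  0.1281] dist 0.128
```

```bash
python3 -m creep '[[[0.001,-0.003,0.03,0],[0,0,0.04,0],[0,0,0.03,0],[0,0,0.028,0],[0,0,0,0]]]' && python3 -m creep '[[[0,0,0,0],[0,0,0,0],[0,0,0,0],[0,0,0,0]]]' 0 && python3 -m creep '[[[0,0,-0.008,0],[0,0,-0.008,0],[0,-0.01,0,0],[0,-0.02,0,0],[0,-0.025,0,0],[0,-0.025,0,0],[0,-0.025,0,0],[0,-0.025,0,0]]]'; python3 -c "
from h import *
go(.50,-.08,.07,180)"
```

```text
time: 2.25
tcp_pos: [0.5288, 0.171, 0.0676]
ee_rot: [-3.14, -0.006, 3.118]
ft_force: [-0.5, 0.9, 0.8]
gripper_width: 0.0376
grip_force: 0.0
time: 2.65
tcp_pos: [0.5319, 0.1704, 0.0721]
ee_rot: [-3.141, 0.002, 3.117]
ft_force: [-0.7, -0.1, 6.5]
gripper_width: 0.0098
grip_force: 30.1
time: 3.45
tcp_pos: [0.5277, 0.0391, 0.0868]
ee_rot: [-3.142, -0.0, 3.117]
ft_force: [-0.4, -0.1, -4.6]
gripper_width: 0.0092
grip_force: 30.1
t 3.45 tcp [0.5277 0.0391 0.0868] yaw 178.6 | turn -0.0249 then tool shift [ 0.0277 -0.1191  0.0168] dist 0.123
```

```bash
python3 -m creep '[[[0.004,-0.025,0,0],[0.004,-0.025,0,0],[0.004,-0.022,0,0],[0.005,-0.018,0,0],[0.005,-0.015,0,0],[0.005,-0.01,0,0],[0,0,0,0]]]' && python3 -m creep '[[[0,0,0.006,0],[0,0,0.004,0],[0,0,0.003,0],[0,0,0.002,0],[0,0,0,0]]]'
```

```text
time: 4.15
tcp_pos: [0.4976, -0.0747, 0.0868]
ee_rot: [-3.142, -0.0, 3.115]
ft_force: [-0.0, -0.3, -4.5]
gripper_width: 0.0094
grip_force: 30.1
time: 4.65
tcp_pos: [0.4983, -0.0732, 0.0721]
ee_rot: [3.141, -0.0, 3.117]
ft_force: [-3.1, 1.0, 2.8]
gripper_width: 0.0094
grip_force: 30.0
```

```bash
python3 -m creep '[[[0,0,0,0],[0,0,0,0],[0,0,-0.01,0],[0,0,-0.04,0],[0,0,-0.04,0],[0,0,-0.04,0]]]' 0.4
python3 - <<'E'
from h import *
im,z,K,M=cam("wrist"); save("w1.png",im)
import h
h.cam=lambda _:(im,z,K,M)
p=meas(("wrist",),(.25,.72,-.2,.2),(.08,.094))[0]; print(len(p)); segs(p); go(.6,.1,.2,180)
E
```

```text
time: 5.25
tcp_pos: [0.4981, -0.0736, 0.2043]
ee_rot: [-3.141, 0.001, 3.117]
ft_force: [-0.2, -0.4, 0.9]
gripper_width: 0.0374
grip_force: 0.0
3691
seg [0.3428 0.1013] [ 0.3915 -0.0548] len 0.1635 deg 107.3 n 1971
seg [ 0.4103 -0.071 ] [ 0.5855 -0.0746] len 0.1753 deg 178.8 n 1480
seg [ 0.5973 -0.0633] [ 0.5997 -0.0344] len 0.029 deg 85.2 n 1Traceback (most recent call last):
  File "<stdin>", line 5, in <module>
  File "h.py", line 45, in segs
    q=q[~best]
        ^^^^^
TypeError: bad operand type for unary ~: 'NoneType'
```

View pics/w1.png

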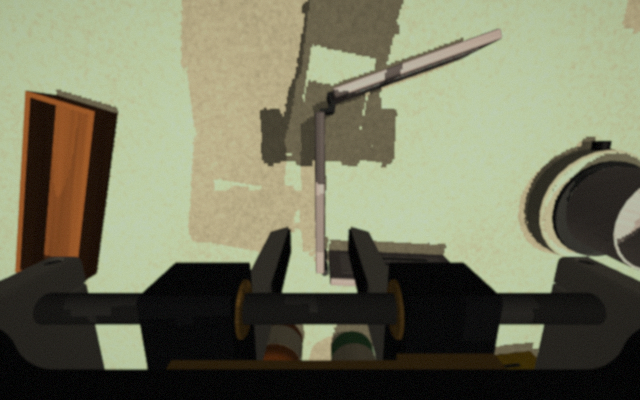

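The view shows the guard standing open and clear at (325,100)–(325,270): the outer wing is flared to (500,35), and the inner wing is half hidden behind the gripper at (390,255).

```bash
cat >> h.py <<'E'
def arc(H,phis,r,lift,yaw,sgn):
    # finger centre positions pushing a wing: hinge H, wing direction phi (deg), outer face offset lift, outside = sgn*90 from u
    o=[]
    c,s=np.cos(np.radians(yaw)),np.sin(np.radians(yaw)); tx=np.array([c,s]); ty=np.array([s,-c])
    for p in phis:
        a=np.radians(p); u=np.array([np.cos(a),np.sin(a)]); n=sgn*np.array([-u[1],u[0]])
        o.append(np.array(H)+r*u+(lift+.008*abs(n@tx)+.0125*abs(n@ty))*n)
    o=np.array(o); d=np.diff(o,axis=0)
    print('start',o[0].round(4),'end',o[-1].round(4)); print(np.c_[d@tx,d@ty].round(4).tolist())
E
python3 - <<'E'
from h import *
go(.648,.065,.2,178.6)
arc((.592,-.069),np.linspace(86,178.8,15),.13,.011,178.6,-1)
E
```

```text
t 5.3 tcp [ 0.5002 -0.074   0.211 ] yaw 178.6 | turn -0.0003 then tool shift [-0.1443  0.1426  0.011 ] dist 0.203
start [0.6206 0.0593] end [ 0.4625 -0.0428]
[[0.0148, 0.0021], [0.0139, 0.0006], [0.0141, -0.0009], [0.014, -0.0025], [0.0139, -0.004], [0.0135, -0.0056], [0.0129, -0.0072], [0.0122, -0.0088], [0.0112, -0.0103], [0.0101, -0.0117], [0.0087, -0.0129], [0.0072, -0.0141], [0.0055, -0.015], [0.0036, -0.0156]]
```

```bash
python3 -m creep '[[[-0.028,0.028,0,0],[-0.029,0.029,0,0],[-0.029,0.029,0,0],[-0.029,0.029,0,0],[-0.029,0.028,0.01,0],[0,0,0.04,0],[0,0,0.04,0],[0,0,0.04,0]]]' 0 && python3 -m creep '[[[0,0,0.02,0],[0,0,0.01,0],[0,0,0,0]]]'; python3 -c "
from h import *
go(.6206,.0593,.045,178.6)"
```

```text
time: 6.1
tcp_pos: [0.6458, 0.0661, 0.0708]
ee_rot: [3.142, 0.001, 3.117]
ft_force: [0.2, 0.8, -0.4]
gripper_width: 0.0005
grip_force: 0.0
time: 6.4
tcp_pos: [0.6455, 0.0658, 0.0414]
ee_rot: [-3.142, -0.001, 3.117]
ft_force: [-0.3, -1.0, 0.6]
gripper_width: 0.0007
grip_force: 0.0
t 6.4 tcp [0.6455 0.0658 0.0414] yaw 178.6 | turn -0.0004 then tool shift [ 0.0248 -0.0071 -0.0036] dist 0.026
```

Approach, arc, and stop about 1 mm before the nominal shut position; then read the force.

```bash
python3 -m creep '[[[0.013,-0.0035,0,0],[0.012,-0.0035,0,0],[0.0148,0.002,0,0],[0.014,0.0005,0,0],[0.014,-0.001,0,0],[0.014,-0.0025,0,0],[0.014,-0.004,0,0],[0.0135,-0.0055,0,0]]]' && python3 -m creep '[[[0.013,-0.007,0,0],[0.012,-0.009,0,0],[0.011,-0.0105,0,0],[0.010,-0.0115,0,0],[0.009,-0.013,0,0],[0.007,-0.014,0,0],[0.0055,-0.015,0,0],[0.0035,-0.015,0,0]]]' && python3 -m creep '[[[0,0,0,0]]]'
python3 - <<'E'
from h import *
go(.4625,-.0428,.0414,178.6)
for n in("scene","side"):
    p=meas((n,),(.3,.7,-.13,.15),(.08,.094))[0]; print(n,len(p)); 
    try: segs(p)
    except Exception as e: print(e)
E
```

```text
time: 7.2
tcp_pos: [0.5368, 0.051, 0.044]
ee_rot: [3.141, 0.004, 3.117]
ft_force: [1.2, -0.1, 0.5]
gripper_width: 0.0006
grip_force: 0.4
time: 8.0
tcp_pos: [0.4625, -0.0433, 0.0425]
ee_rot: [-3.142, 0.001, 3.117]
ft_force: [1.9, 5.5, 2.1]
gripper_width: 0.0004
grip_force: 3.8
time: 8.1
tcp_pos: [0.4626, -0.0438, 0.0424]
ee_rot: [-3.141, 0.001, 3.115]
ft_force: [-0.0, -0.5, -0.1]
gripper_width: 0.0004
grip_force: 0.0
t 8.1 tcp [ 0.4626 -0.0438  0.0424] yaw 178.5 | turn -0.0022 then tool shift [0.0001 0.0009 0.001 ] dist 0.001
scene 467
seg [0.3442 0.1021] [ 0.3811 -0.0246] len 0.132 deg 106.3 n 183
seg [ 0.4653 -0.0604] [ 0.5839 -0.0651] len 0.1186 deg 177.7 n 146
seg [ 0.4582 -0.0738] [ 0.5838 -0.0797] len 0.1258 deg 177.3 n 101
side 604
seg [ 0.4114 -0.0695] [ 0.5865 -0.0769] len 0.1753 deg 177.6 n 240
seg [0.3421 0.0987] [ 0.39   -0.0592] len 0.165 deg 106.9 n 169
seg [ 0.4205 -0.057 ] [ 0.5861 -0.0645] len 0.1658 deg 177.4 n 130
```

```bash
python3 -m creep '[[[0,0.015,0,0],[0,0.005,-0.03,0],[0,0,-0.045,0],[0,0,-0.045,0],[0,0,-0.02,0]]]'
python3 - <<'E'
from h import *
go(.322,.046,.18,178.6)
arc((.4056,-.0574),np.linspace(107,-2.5,17),.12,.017,178.6,1)
E
```

```text
time: 8.7
tcp_pos: [0.4643, -0.0217, 0.1859]
ee_rot: [-3.141, 0.005, 3.118]
ft_force: [-0.4, 0.7, -1.2]
gripper_width: 0.0002
grip_force: 0.0
t 8.7 tcp [ 0.4643 -0.0217  0.1859] yaw 178.6 | turn 0.0005 then tool shift [0.1439 0.0642 0.0059] dist 0.158
start [0.3432 0.049 ] end [ 0.5268 -0.033 ]
[[-0.0141, 0.0072], [-0.0151, 0.0054], [-0.0148, 0.0034], [-0.0132, 0.0019], [-0.0135, 0.0004], [-0.0136, -0.0011], [-0.0136, -0.0027], [-0.0134, -0.0043], [-0.013, -0.006], [-0.0124, -0.0076], [-0.0115, -0.0092], [-0.0104, -0.0106], [-0.0092, -0.012], [-0.0077, -0.0132], [-0.006, -0.0143], [-0.0042, -0.0148]]
```

```bash
python3 -m creep '[[[0.036,0.016,0,0],[0.036,0.016,0,0],[0.036,0.016,0,0],[0.036,0.016,0,0],[0,0,0.03,0],[0,0,0.04,0],[0,0,0.04,0],[0,0,0.03,0]]]' && python3 -m creep '[[[0,0,0,0]]]' ;python3 -c "
from h import *
go(.3432,.049,.043,178.6)"
```

```text
time: 9.5
tcp_pos: [0.3202, 0.0458, 0.0403]
ee_rot: [-3.142, -0.0, 3.118]
ft_force: [0.4, -0.1, 0.3]
gripper_width: 0.0003
grip_force: 0.0
time: 9.6
tcp_pos: [0.3188, 0.0456, 0.0396]
ee_rot: [-3.141, -0.006, 3.117]
ft_force: [-0.1, 0.6, 1.1]
gripper_width: 0.0003
grip_force: 0.0
t 9.6 tcp [0.3188 0.0456 0.0396] yaw 178.6 | turn 0.0002 then tool shift [-0.0243  0.004  -0.0034] dist 0.025
```

```bash
python3 -m creep '[[[-0.012,0.002,-0.002,0],[-0.012,0.002,0,0],[-0.014,0.007,0,0],[-0.015,0.0055,0,0],[-0.015,0.0035,0,0],[-0.013,0.002,0,0],[-0.0135,0.0005,0,0],[-0.0136,-0.001,0,0]]]' && python3 -m creep '[[[-0.0136,-0.003,0,0],[-0.0134,-0.0043,0,0],[-0.013,-0.006,0,0],[-0.0125,-0.0075,0,0],[-0.0115,-0.009,0,0],[-0.0105,-0.0105,0,0],[-0.009,-0.012,0,0],[-0.0077,-0.013,0,0]]]' && python3 -m creep '[[[-0.006,-0.014,0,0],[-0.004,-0.012,0,0],[0,-0.002,0,0],[0,0,0,0]]]'
python3 - <<'E'
from h import *
go(.5268,-.033,.043,178.6)
for n in("scene","side"):
    p=meas((n,),(.3,.7,-.13,.15),(.08,.094))[0]; print(n,len(p)); 
    try: segs(p)
    except Exception as e: print(e)
E
```

```text
time: 10.4
tcp_pos: [0.4308, 0.0645, 0.0451]
ee_rot: [3.141, 0.001, 3.117]
ft_force: [-1.3, -0.7, -0.3]
gripper_width: 0.0008
grip_force: 0.4
time: 11.2
tcp_pos: [0.5197, -0.0044, 0.0441]
ee_rot: [-3.142, 0.0, 3.117]
ft_force: [0.4, 0.7, 0.1]
gripper_width: 0.0004
grip_force: 0.2
time: 11.6
tcp_pos: [0.5282, -0.032, 0.0438]
ee_rot: [3.142, -0.0, 3.116]
ft_force: [-0.2, 0.8, 0.4]
gripper_width: 0.0006
grip_force: 0.0
t 11.6 tcp [ 0.5282 -0.032   0.0438] yaw 178.5 | turn -0.0011 then tool shift [ 0.0013 -0.001   0.0008] dist 0.002
scene 244
seg [ 0.408  -0.0638] [ 0.5852 -0.0644] len 0.1772 deg 179.8 n 90
seg [ 0.4118 -0.0393] [ 0.581  -0.0491] len 0.1695 deg 176.7 n 81
seg [ 0.5294 -0.0159] [ 0.5676 -0.0827] len 0.0769 deg 119.8 n 39
side 594
seg [ 0.4106 -0.0683] [ 0.5852 -0.0772] len 0.1749 deg 177.1 n 236
seg [ 0.4136 -0.0447] [ 0.5835 -0.0642] len 0.171 deg 173.5 n 209
seg [ 0.4214 -0.0607] [ 0.5682 -0.043 ] len 0.1478 deg 6.9 n 81
```

```bash
for i in 1 2; do python3 -m creep '[[[0,-0.0015,0,0],[0,0,0,0]]]' | grep -E 'pos|force'; done
python3 - <<'E'
from h import *
p=meas(("side",),(.3,.7,-.13,.15),(.08,.094))[0]
q=p[(p[:,2]>.082)]
for a in np.arange(.42,.58,.02):
    y=np.sort(q[(abs(q[:,0]-a)<.006),1]); print(a.round(2),(y*1000).round().astype(int).tolist())
E
```

```text
tcp_pos: [0.5282, -0.0329, 0.0439]
ft_force: [-0.1, 1.1, -0.6]
grip_force: 0.4
tcp_pos: [0.5283, -0.0346, 0.0439]
ft_force: [-1.0, 0.8, 1.2]
grip_force: 0.6
0.42 [-78, -78, -76, -75, -75, -74, -74, -73, -73, -71, -69, -69, -65, -63, -62, -61, -61, -53, -53, -53, -53, -51, -50, -50, -50, -49, -49, -46, -46, -45, -43]
0.44 [-79, -77, -76, -76, -76, -75, -73, -73, -72, -71, -69, -68, -66, -65, -65, -65, -64, -64, -63, -61, -60, -60, -60, -60, -56, -55, -54, -52, -52, -51, -51, -51, -50, -47, -46, -46, -46, -45]
0.46 [-79, -79, -77, -77, -75, -74, -73, -73, -72, -72, -72, -68, -66, -64, -63, -63, -61, -61, -59, -59, -58, -57, -55, -54, -53, -52, -52, -50, -50, -49, -48, -46]
0.48 [-81, -80, -79, -76, -75, -75, -73, -73, -72, -69, -69, -68, -68, -68, -68, -65, -65, -64, -63, -62, -62, -61, -60, -57, -55, -55, -54, -53, -51, -50, -49, -49, -49]
0.5 [-81, -81, -79, -79, -79, -78, -77, -76, -75, -73, -73, -72, -69, -69, -69, -68, -68, -66, -65, -65, -63, -62, -59, -58, -58, -56, -56, -55, -55, -54, -53, -52, -50, -50, -49]
0.52 [-82, -82, -81, -80, -79, -79, -77, -77, -77, -76, -74, -70, -70, -69, -69, -68, -67, -66, -65, -64, -63, -62, -59, -59, -58, -55, -55, -55, -55, -53, -53, -52, -50, -49, -48, -48, -48, -47, -47, -47, -47, -47, -44, -43, -41, -41, -38, -38, -37, -36, -34, -33, -33, -31, -31, -26, -26, -25, -24]
0.54 [-82, -81, -80, -80, -80, -78, -76, -76, -75, -72, -71, -71, -71, -69, -66, -66, -66, -65, -64, -64, -61, -60, -60, -59, -57, -57, -56, -55, -54, -53, -52, -51, -49, -48, -47, -47, -45]
0.56 [-86, -84, -84, -83, -82, -82, -81, -79, -79, -77, -77, -75, -73, -72, -72, -68, -67, -67, -64, -63, -62, -62, -61, -59, -59, -58, -58, -56, -55, -55, -55, -53, -53]
```

```bash
python3 -m creep '[[[0,0.01,0,0],[0,0.015,-0.02,0],[0,0,-0.045,0],[0.0,0,-0.045,0],[0.02,-0.025,-0.04,0],[0.02,-0.025,0,0],[0,0,0,0]]]' 0.7
python3 - <<'E'
from h import *
im,z,K,M=cam("wrist"); save("w2.png",im); w=cloud(z,K,M)
m=(w[...,2]>.082)&(w[...,2]<.094)&(w[...,0]>.36)&(w[...,0]<.66)&(w[...,1]>-.14)&(w[...,1]<.05)
q=w[m][:,:2].astype(np.float32); r=cv2.minAreaRect(q); print(r,len(q))
for a in np.arange(.41,.6,.02):
    y=q[abs(q[:,0]-a)<.004,1]
    if len(y)>8: print(a.round(2),np.percentile(y,[2,98]).round(4),len(y))
go(.4985,-.0615,.07,177.5)
E
```

```text
time: 12.85
tcp_pos: [0.4871, -0.0593, 0.1941]
ee_rot: [-3.141, 0.002, 3.115]
ft_force: [0.0, -0.3, 0.0]
gripper_width: 0.053
grip_force: 0.0
((0.49901285767555237, -0.059872157871723175), (0.03402656316757202, 0.178822860121727), 86.75501251220703) 4409
0.41 [-0.0714 -0.0402] 67
0.43 [-0.072  -0.0399] 243
0.45 [-0.0739 -0.0403] 237
0.47 [-0.0746 -0.0415] 224
0.49 [-0.0754 -0.0428] 207
0.51 [-0.0774 -0.0442] 200
0.53 [-0.0781 -0.0455] 191
0.55 [-0.0789 -0.0469] 184
0.57 [-0.0808 -0.0472] 169
0.59 [-0.0813 -0.0613] 13
t 12.9 tcp [ 0.4877 -0.0584  0.1934] yaw 178.5 | turn 0.0173 then tool shift [-0.0109 -0.0026  0.1234] dist 0.124
```

View pics/w2.png

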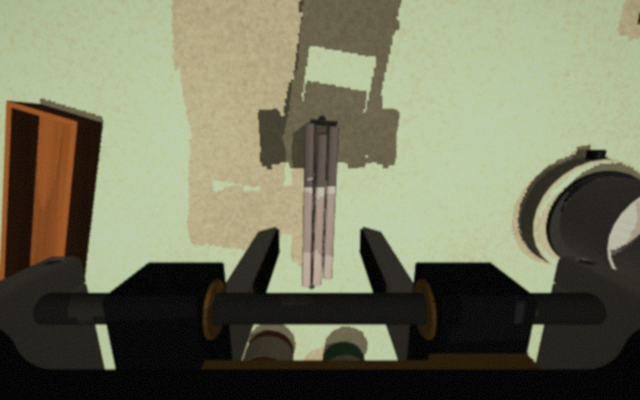

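The view shows the closed pack standing at (320,200), with three plates side by side and 34 mm over all; the caddy is at (45,190).

```bash
python3 -m creep '[[[-0.011,-0.001,0.03,0.03],[0,0,0.04,0],[0,0,0.03,0],[0,0,0.015,0],[0,0,0.006,0],[0,0,0,0]]]'
python3 - <<'E'
from h import *
go(.499,-.060,.072,176.75)
for n in("scene","side"):
    d=np.load('/tmp/'+n+'.npz'); w=cloud(d['z'],d['K'],d['M'])
    m=(w[...,2]>.034)&(w[...,2]<.046)&(w[...,0]>.33)&(w[...,0]<.66)&(w[...,1]<-.28)&(w[...,1]>-.53)
    q=w[m][:,:2].astype(np.float32)
    k,l,s,_=cv2.connectedComponentsWithStats(cv2.dilate(m.astype(np.uint8),np.ones((3,3)))); b=1+np.argmax(s[1:,4])
    q=w[m&(l==b)][:,:2].astype(np.float32)
    print(n,len(q),cv2.minAreaRect(q))
E
```

```text
time: 13.5
tcp_pos: [0.4991, -0.0587, 0.0712]
ee_rot: [3.141, -0.001, 3.087]
ft_force: [0.6, -0.3, 0.3]
gripper_width: 0.0656
grip_force: 0.0
t 13.5 tcp [ 0.4991 -0.0587  0.0712] yaw 176.9 | turn 0.0025 then tool shift [-0.     -0.0013 -0.0008] dist 0.002
scene 373 ((0.4963459074497223, -0.40334242582321167), (0.08976057171821594, 0.23718595504760742), 71.54460144042969)
side 1239 ((0.4997781217098236, -0.4069267809391022), (0.08100277930498123, 0.238041490316391), 71.56660461425781)
```

```bash
python3 -m creep '[[[0,0,0,0],[0,0,0,0],[0,0,0,0],[0,0,0,0],[0,0,0,0]]]' 0 && python3 -m creep '[[[0,0,-0.005,0],[0,0,-0.015,0],[0,0,-0.025,0],[0,0,-0.025,0],[0,0,-0.01,0],[0,0,0,0]]]'; python3 -c "
from h import *
go(.499,-.405,.15,161.6)"
```

```text
time: 14.0
tcp_pos: [0.4993, -0.0595, 0.0723]
ee_rot: [-3.141, 0.001, 3.087]
ft_force: [-1.3, -0.9, 3.2]
gripper_width: 0.0331
grip_force: 30.0
time: 14.6
tcp_pos: [0.4994, -0.0594, 0.1527]
ee_rot: [-3.141, 0.002, 3.087]
ft_force: [0.9, 1.0, -5.1]
gripper_width: 0.033
grip_force: 30.0
t 14.6 tcp [ 0.4994 -0.0594  0.1527] yaw 176.9 | turn 0.2663 then tool shift [-0.1087 -0.3281  0.0027] dist 0.346
```

```bash
python3 -m creep '[[[0,0,0,0.066],[0,0,0,0.067],[0,0,0,0.067],[0,0,0,0.066],[-0.005,-0.015,0,0],[-0.01,-0.03,0,0],[-0.01,-0.03,0,0],[-0.01,-0.03,0,0]]]' && python3 -m creep '[[[-0.01,-0.03,0,0],[-0.01,-0.03,0,0],[-0.01,-0.03,0,0],[-0.01,-0.03,0,0],[-0.01,-0.03,0,0],[-0.01,-0.03,0,0],[-0.009,-0.028,0,0],[-0.005,-0.015,0,0]]]' && python3 -m creep '[[[0,0,0,0],[0,0,0,0]]]'
python3 - <<'E'
from h import *
go(.499,-.405,.15,161.6)
a=cam("side"); b=cam("wrist"); save("s3.png",a[0]); save("w3.png",b[0])
cv2.imwrite('pics/c3.png',np.hstack([cv2.resize(cv2.imread('pics/s3.png')[200:400,300:560],(400,308)),cv2.resize(cv2.imread('pics/w3.png'),(400,308))]))
for n,(im,z,K,M) in(("side",a),("wrist",b)):
    w=cloud(z,K,M); X,Y,Z=w[...,0],w[...,1],w[...,2]; hs=cv2.cvtColor(im,cv2.COLOR_RGB2HSV)
    box=(X>.33)&(X<.66)&(Y<-.28)&(Y>-.53)
    br=(hs[...,0]<18)&(hs[...,1]>110)
    for t,m in(("rim",box&br&(Z>.034)&(Z<.046)),("pack top",box&(Z>.155)&(Z<.172)&(hs[...,1]<110))):
        q=w[m][:,:2].astype(np.float32); print(n,t,len(q),cv2.minAreaRect(q) if len(q)>5 else '')
E
```

```text
time: 15.4
tcp_pos: [0.4985, -0.1709, 0.1502]
ee_rot: [3.141, -0.002, 2.821]
ft_force: [-0.3, 0.7, -4.9]
gripper_width: 0.033
grip_force: 30.0
time: 16.2
tcp_pos: [0.4981, -0.4067, 0.1494]
ee_rot: [3.141, -0.003, 2.819]
ft_force: [-0.5, 0.8, -4.7]
gripper_width: 0.0331
grip_force: 30.0
time: 16.4
tcp_pos: [0.4987, -0.4044, 0.1501]
ee_rot: [3.14, -0.002, 2.82]
ft_force: [-0.3, 0.4, -5.6]
gripper_width: 0.0329
grip_force: 30.0
t 16.4 tcp [ 0.4987 -0.4044  0.1501] yaw 161.6 | turn -0.0 then tool shift [-0.0005 -0.0005  0.0001] dist 0.001
side rim 815 ((0.4996943473815918, -0.40656304359436035), (0.08198962360620499, 0.2375601828098297), 71.11143493652344)
side pack top 1389 ((0.4987727701663971, -0.40768468379974365), (0.05675897002220154, 0.18007981777191162), 63.15040969848633)
wrist rim 2404 ((0.49438637495040894, -0.4036141037940979), (0.07810114324092865, 0.22551293671131134), 71.50468444824219)
wrist pack top 10863 ((0.4988955557346344, -0.4026121497154236), (0.056302476674318314, 0.18935410678386688), 78.69915008544922)
```

View pics/c3.png

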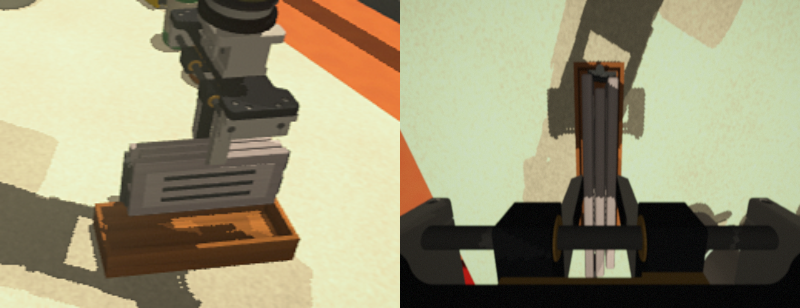

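The pictures show the pack level and centred over the caddy: left half (205,180) over (200,240), right half (598,130) within the rim. I'll lower it.

```bash
python3 -m creep '[[[0,0,0.015,0],[0,0,0.02,0],[0,0,0.015,0],[0,0,0.01,0],[0,0,0.005,0],[0,0,0.004,0],[0,0,0.002,0],[0,0,0,0]]]'; python3 -m creep '[[[0,0,0.001,0],[0,0,0,0]]]'
```

```text
time: 17.3
tcp_pos: [0.4992, -0.405, 0.0811]
ee_rot: [-3.141, 0.0, 2.821]
ft_force: [0.2, 0.1, -3.7]
gripper_width: 0.0332
grip_force: 30.0
time: 17.5
tcp_pos: [0.4992, -0.4051, 0.0802]
ee_rot: [-3.141, 0.0, 2.821]
ft_force: [0.3, 0.1, -4.8]
gripper_width: 0.0334
grip_force: 30.0
```

```bash
for i in 1 2; do python3 -m creep '[[[0,0,0.001,0],[0,0,0,0]]]' | grep -E 'pos|ft'; done
```

```text
tcp_pos: [0.4991, -0.405, 0.0789]
ft_force: [-0.2, 0.9, -4.6]
tcp_pos: [0.4992, -0.4051, 0.0783]
ft_force: [-0.8, -0.1, -0.3]
```

```bash
python3 -m creep '[[[0,0,0,0],[0,0,0,0],[0,0,0,0],[0,0,-0.01,0],[0,0,-0.03,0],[0,0,-0.04,0],[0,0,-0.04,0],[0,0,-0.03,0]]]' 0.65; python3 -m creep '[[[0,0.03,0,0],[0,0.04,0,0],[0,0.04,0,0],[0,0.04,0,0],[0,0.02,0,0],[0,0,0,0]]]'
python3 - <<'E'
from h import *
a=cam("side"); b=cam("scene"); save("s4.png",a[0]);save("sc4.png",b[0])
cv2.imwrite('pics/c4.png',np.hstack([cv2.resize(cv2.imread('pics/s4.png'),(480,300))[:, :],cv2.resize(cv2.imread('pics/sc4.png')[60:260,140:360],(320,300))]))
for n,(im,z,K,M) in(("side",a),("scene",b)):
    w=cloud(z,K,M); X,Y,Z=w[...,0],w[...,1],w[...,2]
    m=(X>.33)&(X<.66)&(Y<-.28)&(Y>-.53)&(Z>.083)&(Z<.1)
    q=w[m][:,:2].astype(np.float32); print(n,len(q),cv2.minAreaRect(q),np.median(w[m][:,2]))
E
```

```text
time: 18.7
tcp_pos: [0.4993, -0.4051, 0.2317]
ee_rot: [-3.14, 0.003, 2.821]
ft_force: [0.1, -1.0, -0.3]
gripper_width: 0.0611
grip_force: 0.0
time: 19.3
tcp_pos: [0.5535, -0.2414, 0.229]
ee_rot: [3.142, 0.001, 2.824]
ft_force: [0.8, -0.2, 0.4]
gripper_width: 0.0609
grip_force: 0.0
side 1530 ((0.498536080121994, -0.40657997131347656), (0.0363568514585495, 0.17899976670742035), 71.74329376220703) 0.08886160659865461
scene 393 ((0.4966687560081482, -0.40163859724998474), (0.04190898686647415, 0.1779695451259613), 71.73538208007812) 0.0899587131006564
```

View pics/c4.png

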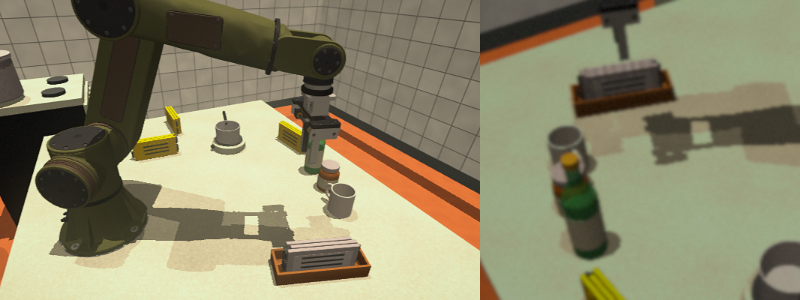

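The pack stands upright in the caddy at (320,258), and the pan (228,132), mug, jar and bottle look unmoved. The gripper is clear of everything.

```bash
python3 -c "
from plant import manip
print(manip.finish_job())"
```

```text
the job is handed in; nothing more can be done
None
```

The job is handed in at about 19 s of the 72 s limit: the guard was set down open, folded inner wing first, left standing by itself, then stood upright in the caddy, and the last pictures show the pan, mug, jar and bottle apparently unmoved.

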